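# Shut the marked rinse-water valve under the sliding cover

## Robot

A 6-joint arm with a two-finger parallel gripper is mounted at the origin on the work surface. World frame = base frame: x ahead of the robot, y to its left, z up, the work surface at z = 0. Lengths are in m, angles in rad, forces in N, time in s.
With the tool pointing down it reaches from about 0.375 to 0.9 m from the base axis. Payload 3.1 kg.
Tool frame: the origin (TCP) lies at the very end of the fingers, on their centre line; the grasp point (between the pads) lies 19 mm behind it; z points along the fingers, y is the direction in which the jaws open and shut (so a half turn about z gives the same grasp; the last joint's range is limited). The gripper opens to 87 mm and grips with 3 to 60 N. Pads are 19 mm wide; open, the fingers measure 117 mm over their backs; the gripper's body (75 mm by 190 mm) begins 51 mm behind the grasp point.
Start: joints at [1.038, 0.527, 1.433, -0, 1.181, -0.178], TCP at [0.217, 0.586, 0.2] pointing down, gripper open.
Joint ranges: [-3.08, 3.08], [-0.75, 2.2], [0.22, 2.44], [-1.43, 4.57], [0, 2.65], [-2.85, 2.85]. Speed limits (rad/s): [2.79, 2.79, 3.14, 3.14, 3.14, 3.14].

## Interface

Orientations are given as a unit quaternion [x, y, z, w].
In Python, from rig import robot gives the robot as it stands. The module is installed in compiled form; this text tells all that it offers.
- The arm moves only by the tool carry_out, never from a script. Its argument "series" is a list of rows, each a list of 7 numbers: the shift along the tool's x, y, z in mm, then the turn, a rotation vector about the tool's x, y, z in degrees, then the gripper command: -1 is shut, 1 is fully open, values between are in proportion. In form: [[tx, ty, tz, rx, ry, rz, claw], ...]. A call has 1 to 8 rows; each row is the pose to reach, as a shift and turn from the pose measured when the call began, along the tool's axes at that moment; what a row does not reach only later rows make up. A row lasts 1/8 s, in which the tool goes at most 62.5 mm and 10.7 degrees, less where a joint would pass 70% of its speed; a pose out of reach is approached as far as the arm can. A call with a gripper value outside its range is refused whole. The fingers move at their own pace and stop on an object; "force" is the grip in N (left out, the last holds). Time passes only in rows, so rows that repeat a pose let the fingers close. It gives the time, the measured TCP pose, the force and the opening at its end, in the units of the state.
- robot.get_obs(): the state, without advancing time (a new reading comes with each control period).
- robot.camera(name): name is "scene" or "top"; returns a dict with "pixels" (400x640x3 uint8, red, green, blue), "fx", "fy", "cx", "cy" (pixels), "position" and "attitude" of the camera in the world. Camera axes: x right, y down, z forward; pixel columns grow to the right and rows downward; lengths in m; the calibration is good to about 2 mm. A picture is of the moment at which its call begins. There is no depth.
- robot.hand_in(): hands the job in, once; it reports no verdict.
The state is a dict: "time": time; "q": joint angles; "joint_velocities": joint speeds; "joint_torque": joint torques, N m; "position": TCP position; "tool_rot": TCP orientation; "ft_force": force on the tool from outside, world axes, zero at the start; "moment": the same for the moment, N m; "grip_width": finger opening in m.
Only numpy, scipy, OpenCV 4.12 (cv2) and the standard library are available. Lean on these libraries where they do the work, as an engineer would, in place of code of your own. Each camera call takes 0.05 s, during which the arm holds its last target.

## Task

On the sign painters' table, slide the metal cover of the grey rinse-water box all the way aside, off the well and along to the other end of the box, by pushing it flat in its guides without lifting it. Then push the handle that is marked with a raised round disc clockwise (seen from above) until it is fully shut against its stop. Grasp and lift nothing, leave the plain handle as it is and do not disturb the tub, tape, jar or brush standing around.

Things in the scene. Friction and masses are not known exactly. Their poses are not given: they have to be found in the camera images.
- service_box: Fixed low grey box, 200 x 500 mm, 72 mm high over its rails and end stops. Origin: centre of its underside, on the table; y along its length, x across, z up. Its +y half is an open well with two valves, its -y half a solid deck 64 mm high. The cover slides along y on the 64 mm level, between two guide rails 176 mm apart, as far as end stops at y = +240 and -240 mm.
- well_floor (a point): Centre of the well's floor, 8 mm above the table, at y = 120 mm in the box's frame. The well is 156 mm across (x) and 220 mm long (y). The valve axes stand at x = +30 mm and y = -52 or +40 mm from here; which valve is at which place varies. A copper pipe runs under each along x, its top 25 mm above the table.
- cover_rib (a point): Centre of the black rib on the loose aluminium cover (172 mm across, 236 mm along the box, 6 mm thick, 0.35 to 0.7 kg). The rib stands mid-cover, 90 mm long across the box, 14 mm thick, 16 mm high, its top 86 mm above the table and 8 mm above this point. At the start the cover hides both handles, this point at y = 88 to 117 mm in the box's frame; fully aside it is at y = -122 mm.
- marked_valve_axis (a point): Pivot of the marked handle, 45 mm above the table at the bar's middle height. The handle is a level steel bar reaching 62 mm from the pivot, 16 mm wide, 10 mm thick (40 to 50 mm above the table), with a raised round disc on it 47 mm from the pivot, 30 mm across, 6 mm high (top at 56 mm). The brass valve body under it (36 x 26 mm) ends 32 mm above the table.
- marked_valve_handle (a joint): Angle of the marked handle in rad. 0 = open, the bar points along the box's -x; it grows clockwise seen from above; 1.571 = fully shut against its stop, the bar points along the box's +y, across the pipe. Starts at 0 to 0.35. Takes 2 to 4 N near the end of the bar and stays where it is left.
- marked_valve_end (a point): Point on the marked handle's bar, 50 mm from its pivot, at the bar's middle height (45 mm above the table).
- plain_valve_axis (a point): Pivot of the plain valve's handle, 45 mm above the table. The handle is the same steel bar, without a disc, and stands open the same way. To be left alone.
- plain_valve_end (a point): Point on the plain handle's bar, 50 mm from its pivot.
- paint_tub: Bystander: open red plastic tub, 110 mm across, 95 mm high, loose, beyond the box. Origin at the centre of its underside.
- tape_roll: Bystander: roll of tape lying flat, 90 mm across, 48 mm high, loose, beyond the box. Origin at the centre of its underside.
- paint_jar: Bystander: jar with a black lid, 56 mm across, 75 mm high, loose, on the robot's side of the box. Origin at the centre of its underside.
- brush: Bystander: paint brush lying on the table, 200 mm long, loose, on the robot's side of the box. Origin near its middle.

How it is judged:
By the outcome, as a careful person would: the job done as asked, in the order asked, and still so for the second after the job is handed in, with the robot touching nothing.
It also fails if it takes over 48 s, if anything falls off the work surface, if the arm or the gripper's body presses on something with over 40 N, if the wrist force passes 120 N, or if a joint passes its speed limit or range.

## Working session

There is one attempt and no reset: what is moved stays moved. The work goes in short steps, Python scripts to look and compute and a tool call to move; the robot and the scene stay as the last step left them, time stands still between calls to the robot, and variables do not carry over. Pictures are saved under pics/ and viewed, and the job is handed in when it is done.

Besides the shell and the picture viewer there is one more tool, called after ">>>" as name(argument=value, ...) on one line, values as JSON. carry_out: Moves the arm, as the interface text tells. Its arguments: {"type":"object","properties":{"series":{"type":"array"},"force":{"type":"number"}},"required":["series"]}

```bash
mkdir -p pics; cat > h.py <<'E'
import numpy as np, cv2
from scipy.spatial.transform import Rotation as R
from rig import robot
def snap(n,f):
    c=robot.camera(n); cv2.imwrite(f'pics/{f}.png',c['pixels'][:,:,::-1]); return c
def rot(c):
    a=np.array(c['attitude']); return a if a.shape==(3,3) else R.from_quat(a).as_matrix()
def ray(c,u,v,z):
    d=rot(c)@np.array([(u-c['cx'])/c['fx'],(v-c['cy'])/c['fy'],1]); p=np.array(c['position'])
    return p+d*(z-p[2])/d[2]
E
python3 - <<'E'
from h import *
import pickle
for n in('scene','top'):
    c=snap(n,n+'0'); print({k:v for k,v in c.items() if k!='pixels'}); pickle.dump(c,open(n+'0.pkl','wb'))
o=robot.get_obs(); print(o)
E
```

```text
{'fx': 393.96697724282103, 'fy': 393.96697724282103, 'cx': 322.2189255836372, 'cy': 201.21671257685585, 'position': array([0.96238351, 0.24690801, 0.72067353]), 'attitude': array([ 0.46270012,  0.84049136, -0.2477281 , -0.13458696])}
{'fx': 400.8632012818172, 'fy': 400.8632012818172, 'cx': 322.47151099653894, 'cy': 202.08598471301886, 'position': array([0.42230225, 0.00876034, 0.9675627 ]), 'attitude': array([-0.69681983,  0.71192513, -0.05704045,  0.06596303])}
{'time': 0.1, 'q': array([ 1.03752087e+00,  5.28387616e-01,  1.43377799e+00, -1.29769700e-05,
        1.18140476e+00, -1.78499928e-01]), 'joint_velocities': array([-0.00108756, -0.00117529, -0.00366015,  0.0006843 , -0.00102938,
       -0.00035419]), 'joint_torque': array([ 8.94376080e-05, -4.40987098e+01, -1.77150965e+01,  6.35232520e-02,
        5.34070143e-02, -4.10977884e-05]), 'position': array([0.21672246, 0.58546658, 0.19895946]), 'tool_rot': array([ 1.76456419e-01,  9.84307957e-01, -9.28983570e-04, -3.38915815e-04]), 'ft_force': array([-0.10268655, -0.36000919,  0.36721583]), 'moment': array([-0.01754646, -0.05238012,  0.01513382]), 'grip_width': 0.0871202895059211}
```

View pics/scene0.png

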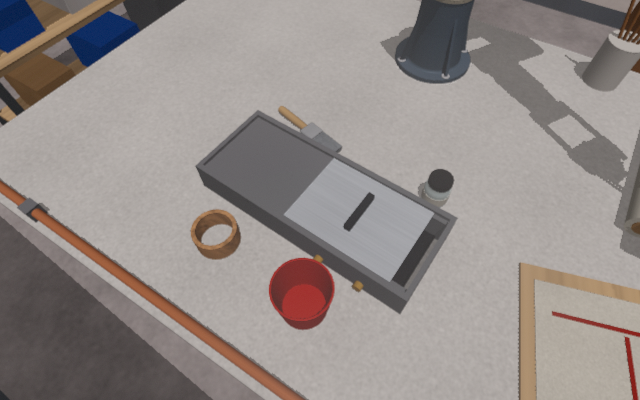

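View pics/top0.png

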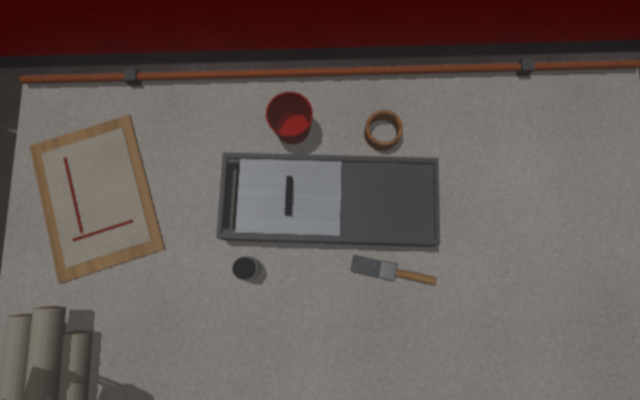

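```bash
cat > m.py <<'E'
from h import *
import pickle,sys
c=pickle.load(open('top0.pkl','rb'));s=pickle.load(open('scene0.pkl','rb'))
g=cv2.cvtColor(c['pixels'],cv2.COLOR_RGB2GRAY)
print(g[200,215:245],g[145:165,300],g[225:255,300],g[200,425:450])
roi=g[140:260,205:455]
m=((g<75)).astype(np.uint8); m[:140]=0;m[256:]=0;m[:,:205]=0;m[:,455:]=0
n,l,st,ce=cv2.connectedComponentsWithStats(m)
for i in range(1,n):
    if st[i,4]>60:
        r=cv2.minAreaRect(np.argwhere(l==i)[:,::-1].astype(np.float32)); print(st[i],ce[i],r)
        for z in(.072,.086): print(z,[ray(c,*p,z).round(4)[:2].tolist() for p in cv2.boxPoints(r)],ray(c,*r[0],z).round(4))
z=cv2.resize(c['pixels'][140:260,205:455],None,fx=3.2,fy=3.2,interpolation=cv2.INTER_CUBIC);cv2.imwrite('pics/z0.png',z[:,:,::-1])
E
python3 m.py
```

```text
[120 122 118 111  91  79  77  72  60  50  47  45  46  44  47  52  65  76
  73  59  47  58  93 123 133 133 132 133 133 133] [ 78  78  77  77  76  76  78  78  77  78  74  74  73  69  72  96 118 124
 125 124] [129 130 131 132 131 130 128 130 125 109  87  77  78  77  74  64  53  58
  68  77  79  80  87 101 117 121 121 121 120 120] [ 67  68  67  69  68  67  69  67  63  59  64  68  70  75  94 110 115 116
 116 116 116 117 118 117 118]
[280 140  26   6 113] [292.24778761 141.92035398] ((292.5, 142.5), (5.0, 25.0), 90.0)
0.072 [[0.7295, 0.1147], [0.728, 0.0563], [0.7159, 0.0565], [0.7173, 0.1147]] [0.7227 0.0855 0.072 ]
0.086 [[0.7247, 0.1131], [0.7232, 0.0556], [0.7113, 0.0557], [0.7127, 0.1131]] [0.718  0.0843 0.086 ]
[366 140  34  13 221] [382.73303167 145.61085973] ((382.5, 146.0), (12.0, 33.0), 90.0)
0.072 [[0.7244, -0.0858], [0.7225, -0.1624], [0.6936, -0.1609], [0.6955, -0.0847]] [ 0.709  -0.1234  0.072 ]
0.086 [[0.7197, -0.0843], [0.7178, -0.1597], [0.6893, -0.1582], [0.6912, -0.0832]] [ 0.7045 -0.1214  0.086 ]
[ 219  155  220   94 9457] [380.49656339 203.30612245] ((329.6141052246094
[... 297 characters left out ...]
156   23   78 1023] [229.29032258 193.43304008] ((229.46949768066406, 194.27438354492188), (16.675161361694336, 78.84811401367188), 6.340191841125488)
0.072 [[0.5159, 0.2573], [0.6983, 0.2416], [0.6929, 0.2029], [0.511, 0.2198]] [0.6029 0.2305 0.072 ]
0.086 [[0.5145, 0.2534], [0.6939, 0.238], [0.6886, 0.1999], [0.5096, 0.2165]] [0.6001 0.2271 0.086 ]
[285 176   8  40 262] [288.83587786 196.14122137] ((288.9739990234375, 195.54638671875), (6.849381446838379, 39.146121978759766), 2.726310968399048)
0.072 [[0.5525, 0.1046], [0.6431, 0.1], [0.642, 0.0842], [0.5514, 0.0891]] [0.5969 0.0945 0.072 ]
0.086 [[0.5504, 0.1031], [0.6397, 0.0985], [0.6386, 0.083], [0.5494, 0.0879]] [0.5941 0.0931 0.086 ]
```

```bash
python3 - <<'E'
import cv2
a=cv2.imread('pics/scene0.png')[100:320,180:470];cv2.imwrite('pics/zs0.png',cv2.resize(a,None,fx=2.7,fy=2.7,interpolation=cv2.INTER_CUBIC))
E
```

```text
(no output)
```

View pics/z0.png

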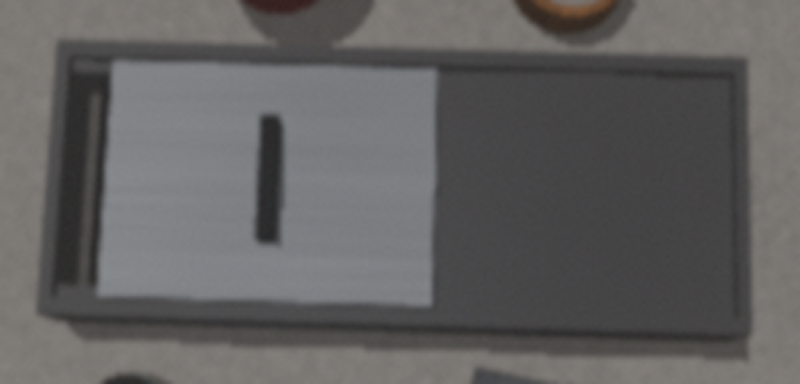

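View pics/zs0.png

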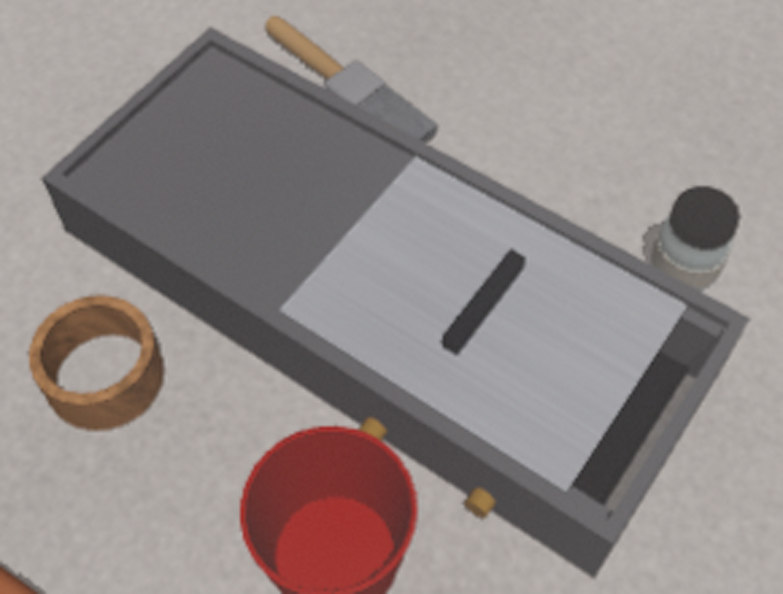

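The top view shows the box with its well to the left (+y), the rib at about (289,196), and outer rail corners near (223,153), (438,158), (439,244), (217,238). The tub and tape are beyond the box; the jar and brush are on the near side.

```bash
python3 - <<'E'
from h import *
import pickle
c=pickle.load(open('top0.pkl','rb'));s=pickle.load(open('scene0.pkl','rb'))
def fit(P,lab):
    B=np.array([[.1,.25],[.1,-.25],[-.1,-.25],[-.1,.25]])
    P=np.array(P)[:,:2];cm=P.mean(0);X=P-cm
    a=np.arctan2((B[:,0]*X[:,1]-B[:,1]*X[:,0]).sum(),(B*X).sum())
    print(lab,P.round(4).tolist(),'c',cm.round(4),'yaw deg',np.degrees(a).round(2),'sides',[np.linalg.norm(P[i]-P[(i+1)%4]).round(4) for i in range(4)])
    return cm,a
T=[(58,42),(747,58),(750,333),(38,315)]
f1=fit([ray(c,(u+.5)/3.2-.5+205,(v+.5)/3.2-.5+140,.072) for u,v in T],'top')
# scene: box +x far from robot= near camera
S=[(608,545),(43,180),(210,28),(748,320)]
f2=fit([ray(s,(u+.5)/2.7-.5+180,(v+.5)/2.7-.5+100,.072) for u,v in S],'scene')
# rib in scene: top face centre
r1=ray(c,288.97,195.55,.084)
def rib(c,roi,thr):
    pass
print('rib top',r1)
for u,v in [(520,255),(450,345)]: print(ray(s,(u+.5)/2.7-.5+180,(v+.5)/2.7-.5+100,.086))
for cm,a in(f1,f2):
    for p in [(30,68),(30,160),(0,-122),(0,110)]:
        x,y=np.array(p)/1000;print(p,(cm+[np.cos(a)*x-np.sin(a)*y,np.sin(a)*x+np.cos(a)*y]).round(4))
o=robot.get_obs();print(R.from_quat(o['tool_rot']).as_matrix().round(3))
for n,P,z in(('tub',(290,105),.095),('tape',(384,128),.048),('jar',(245,268),.075)):print(n,ray(c,*P,z).round(3))
E
```

```text
top [[0.7018, 0.2481], [0.6776, -0.2499], [0.4804, -0.2382], [0.5035, 0.2576]] c [0.5908 0.0044] yaw deg -2.77 sides [np.float64(0.4986), np.float64(0.1975), np.float64(0.4963), np.float64(0.1985)]
scene [[0.7062, 0.2467], [0.6788, -0.2469], [0.48, -0.2379], [0.5069, 0.2587]] c [0.593  0.0052] yaw deg -3.12 sides [np.float64(0.4943), np.float64(0.199), np.float64(0.4973), np.float64(0.1997)]
rib top [0.59451395 0.09334936 0.084     ]
[0.55309901 0.09988836 0.086     ]
[0.64338957 0.09481007 0.086     ]
(30, 68) [0.624  0.0709]
(30, 160) [0.6285 0.1628]
(0, -122) [ 0.5849 -0.1174]
(0, 110) [0.5961 0.1143]
(30, 68) [0.6266 0.0714]
(30, 160) [0.6317 0.1633]
(0, -122) [ 0.5863 -0.1166]
(0, 110) [0.599 0.115]
[[-0.938  0.347 -0.001]
 [ 0.347  0.938 -0.002]
 [ 0.    -0.002 -1.   ]]
tub [0.805 0.089 0.095]
tape [ 0.762 -0.133  0.048]
jar [0.436 0.192 0.075]
```

```bash
cat >> h.py <<'E'
C=np.array([.592,.005]);YAW=np.radians(-2.95)
def box(x,y,C=C,a=YAW): # mm -> world m
    x,y=x/1000,y/1000;return C+[np.cos(a)*x-np.sin(a)*y,np.sin(a)*x+np.cos(a)*y]
def tobox(p,a=YAW):
    d=np.array(p[:2])-C;return 1000*np.array([np.cos(a)*d[0]+np.sin(a)*d[1],-np.sin(a)*d[0]+np.cos(a)*d[1]])
def delta(xy,z,yang=YAW):
    o=robot.get_obs();r=R.from_quat(o['tool_rot']);p=np.array(o['position'])
    ty=np.array([np.cos(yang),np.sin(yang),0]);tz=np.array([0,0,-1.]);t=R.from_matrix(np.c_[np.cross(ty,tz),ty,tz])
    print('shift',(1000*r.inv().apply(np.r_[xy,z]-p)).round(1),'turn',np.degrees((r.inv()*t).as_rotvec()).round(2),'t',o['time'],'box',tobox(p).round(1),'F',np.round(o['ft_force'],1))
E
python3 - <<'E'
from h import *
print('rib box',tobox([.597,.0957]))
delta(box(0,140),.2)
E
```

```text
rib box [ 0.32554691 90.83712908]
shift [-511.7 -280.3   -0.7] turn [-1.100e-01  5.000e-02  7.262e+01] t 0.1 box [-404.7  560.4] F [-0.1 -0.4  0.4]
```

>>> carry_out(series=[[-30,-16,0,0,0,5,-0.1],[-80,-44,0,0,0,14,-0.1],[-130,-71,0,0,0,23,-0.1],[-180,-99,0,0,0,32,-0.1],[-230,-126,0,0,0,41,-0.1],[-280,-153,0,0,0,50,-0.1],[-330,-181,0,0,0,59,-0.1],[-380,-208,0,0,0,68,-0.1]])

```text
time: 1.1
position: [0.5016, 0.2568, 0.1989]
tool_rot: [0.699, 0.715, -0.001, -0.0]
ft_force: [0.2, 1.3, -0.1]
grip_width: 0.0392
```

```bash
python3 - <<'E'
from h import *
delta(box(0,140),.11)
E
```

```text
shift [-114.1   95.1   88.9] turn [-0.1   0.1   4.31] t 1.1 box [-103.3  246.8] F [ 0.2  1.3 -0.1]
```

>>> carry_out(series=[[-38,32,10,0,0,2,-0.1],[-76,63,30,0,0,4,-0.1],[-114,95,60,0,0,4.3,-0.1],[-114,95,89,0,0,4.3,-0.1],[-114,95,89,0,0,4.3,-0.1]])

```text
time: 1.72
position: [0.5966, 0.1441, 0.107]
tool_rot: [0.725, 0.688, -0.004, -0.002]
ft_force: [-0.3, 0.4, 0.5]
grip_width: 0.0391
```

```bash
python3 - <<'E'
from h import *
snap('scene','s1');snap('top','t1')
delta(box(0,125),.0755)
E
```

```text
shift [-15.4   0.5  34.6] turn [-0.13  0.1   0.04] t 1.825 box [ -0.4 140.4] F [-0.5  0.   0.1]
```

View pics/s1.png

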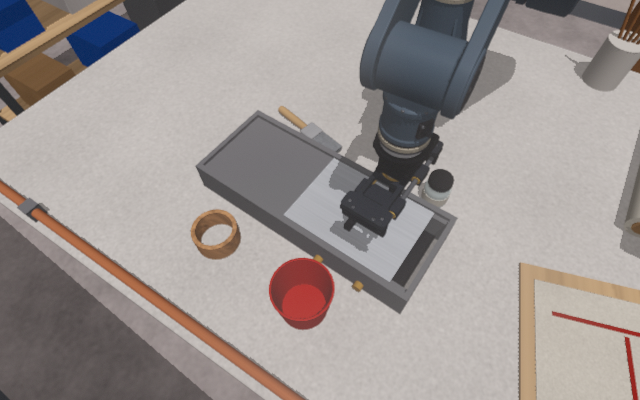

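The gripper stands above the cover, +y of the rib, clear of everything. I'll lower behind the rib and push.

>>> carry_out(series=[[-8,0,18,0,0,0,-0.1],[-12,0,30,0,0,0,-0.1],[-15,0,33.5,0,0,0,-0.1],[-15,0,33.5,0,0,0,-0.1],[-22,0,33.5,0,0,0,-0.1],[-30,0,33.5,0,0,0,-0.1],[-40,0,33.5,0,0,0,-0.1],[-52,0,33.5,0,0,0,-0.1]])

```text
time: 2.82
position: [0.5961, 0.0924, 0.0768]
tool_rot: [0.725, 0.689, -0.001, -0.0]
ft_force: [-0.9, -0.6, -0.2]
grip_width: 0.0393
```

```bash
python3 - <<'E'
from h import *
snap('scene','s2')
delta(box(0,-106),.0765)
E
```

```text
shift [-191.9    0.4    0.7] turn [-0.13  0.16 -0.02] t 2.875 box [-0.4 85.9] F [-0.3 -1.5 -0. ]
```

View pics/s2.png

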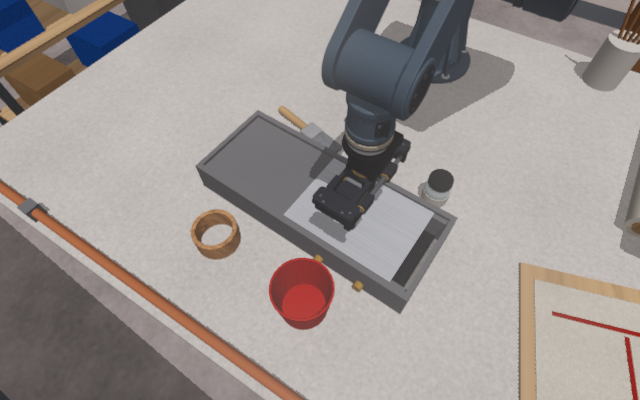

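```bash
python3 - <<'E'
from h import *
a=cv2.imread('pics/s0.png') if 0 else cv2.imread('pics/scene0.png');b=cv2.imread('pics/s2.png')
z=[cv2.resize(i[140:310,250:470],None,fx=1.8*1.0,fy=1.8,interpolation=cv2.INTER_CUBIC) for i in(a,b)]
cv2.imwrite('pics/c2.png',np.hstack(z))
E
```

```text
(no output)
```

View pics/c2.png

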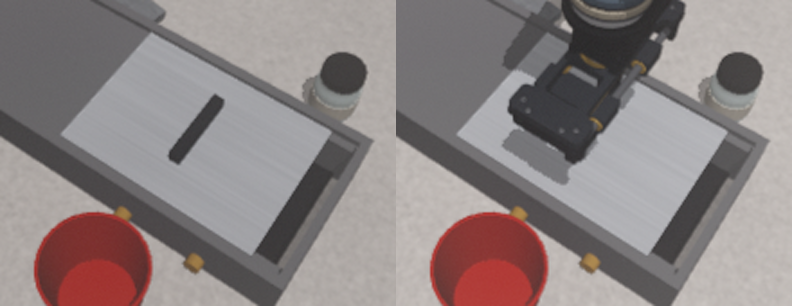

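```bash
python3 - <<'E'
from h import *
import pickle
s=pickle.load(open('scene0.pkl','rb'))
c=snap('top','t2')
b=cv2.imread('pics/s2.png')
z1=cv2.resize(b[160:240,290:410],(600,400),interpolation=cv2.INTER_CUBIC)
cv2.imwrite('pics/c3.png',z1)
cv2.imwrite('pics/c4.png',cv2.resize(c['pixels'][120:270,200:450,::-1],None,fx=3,fy=3,interpolation=cv2.INTER_CUBIC))
for z in(.07,.0768,.086):print(tobox(ray(s,349,226,z)))
o=robot.get_obs();print(o['position'],o['ft_force'],o['joint_velocities'])
K=np.array
for P in([o['position']]):
    Rm=R.from_quat(o['tool_rot'])
    for d in([0,.0275,0],[0,-.0275,0]):
        w=np.array(P)+Rm.apply(d);q=rot(s).T@(w-s['position']);print(s['cx']+s['fx']*q[0]/q[2],s['cy']+s['fy']*q[1]/q[2])
E
```

```text
[33.3552698  90.43796055]
[36.7422167  92.21678695]
[41.32455662 94.62343444]
[0.59614267 0.09161218 0.07669778] [-0.40423482  0.60587004 -1.12475303] [ 0.01918695  0.00127102 -0.00565371  0.01678873  0.00201779  0.01319503]
349.3177764447551 220.92705766702406
364.8578810880627 200.8487123993134
```

View pics/c3.png

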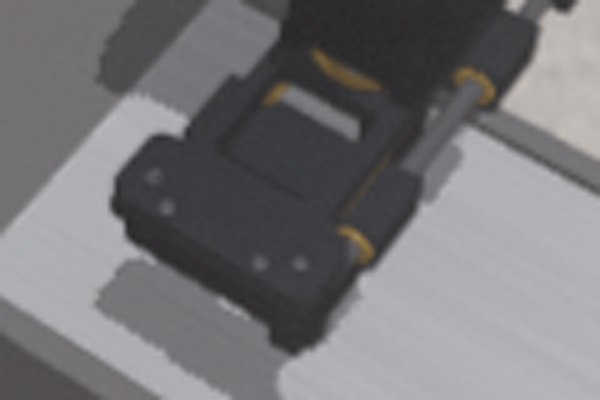

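View pics/c4.png

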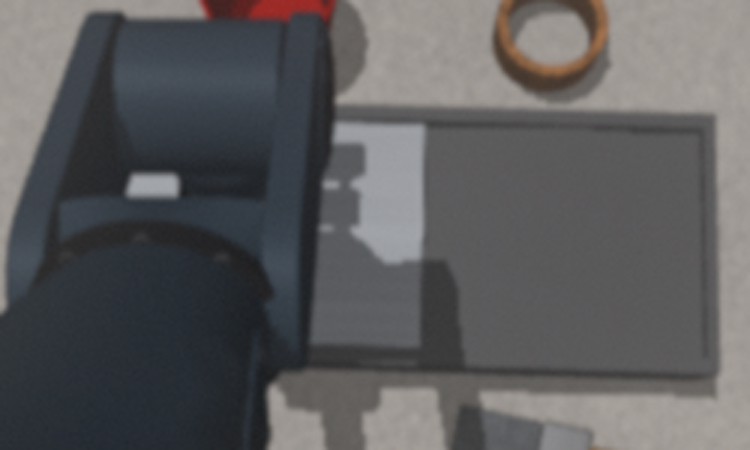

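```bash
python3 - <<'E'
from h import *
import pickle
s=pickle.load(open('scene0.pkl','rb'));c=pickle.load(open('top0.pkl','rb'))
def pj(c,x,y,z):
    q=rot(c).T@(np.r_[box(x,y),z/1000]-c['position']);return (c['cx']+c['fx']*q[0]/q[2]).round(1),(c['cy']+c['fy']*q[1]/q[2]).round(1)
print('finger x27 y85',[ (z,pj(s,27,85,z)) for z in(77,100,125,147)], pj(s,35,75,77),pj(s,35,95,77))
print('rib end',[pj(s,45,y,86) for y in(84,98)])
for u,v in[(103,180),(435,180)]:print(tobox(ray(c,(u+.5)/3.2-.5+205,(v+.5)/3.2-.5+140,.07)))
for n in('scene0','s1','s2'):
    print(n)
o=robot.get_obs();print(o['time'],o['position'],o['q'],o['grip_width'],o['joint_torque'])
E
python3 -c "
import cv2,numpy as np
z=[cv2.resize(cv2.imread('pics/%s.png'%n)[170:250,300:390],None,fx=4.4,fy=4.4,interpolation=2) for n in('s1','s2')]
cv2.imwrite('pics/c5.png',np.hstack(z))"
```

```text
finger x27 y85 [(77, (np.float64(348.6), np.float64(220.3))), (100, (np.float64(349.3), np.float64(214.0))), (125, (np.float64(350.1), np.float64(206.8))), (147, (np.float64(350.8), np.float64(200.1)))] (np.float64(341.9), np.float64(220.7)) (np.float64(350.8), np.float64(226.0))
rib end [(np.float64(343.1), np.float64(224.5)), (np.float64(349.4), np.float64(228.4))]
[ -3.61329424 209.1268884 ]
[  3.15277462 -27.9221659 ]
scene0
s1
s2
2.925 [0.59614267 0.09161218 0.07669778] [-0.03148569  0.6586913   1.58914495 -0.00260038  0.89607977  0.02282141] 0.039071083113708084 [-2.09979401e-01 -4.50048888e+01 -1.28839177e+01 -4.63229644e-04
  4.78520652e-02 -6.16044807e-02]
```

View pics/c5.png

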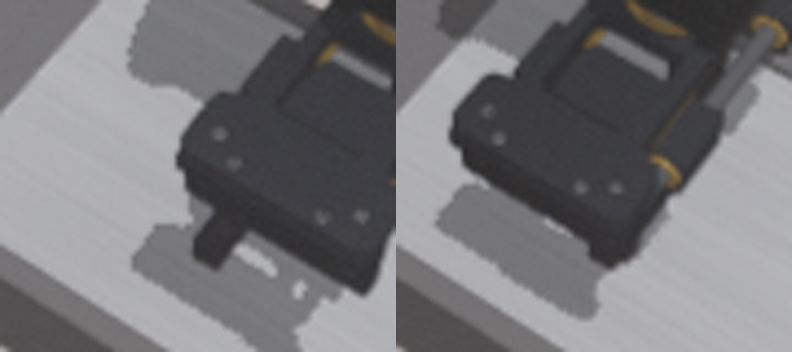

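```bash
python3 - <<'E'
from h import *
import pickle
s=pickle.load(open('scene0.pkl','rb'));c=pickle.load(open('top0.pkl','rb'))
def pj(c,x,y,z):
    q=rot(c).T@(np.r_[box(x,y),z/1000]-c['position']);return (c['cx']+c['fx']*q[0]/q[2]),(c['cy']+c['fy']*q[1]/q[2])
for n,y0,z0,col in(('s1',140.4,110,0),('s2',85,77,0)):
    im=cv2.imread(f'pics/{n}.png')
    k=4;im=cv2.resize(im[160:260,300:400],None,fx=k,fy=k,interpolation=cv2.INTER_CUBIC)
    for x in(20,35,-20,-35):
        for z,cl in((0,(0,0,255)),(50,(0,255,0)),(70,(255,0,0))):
            for dy in(-9.5,9.5):
                u,v=pj(s,x,y0+dy,z0+z);cv2.circle(im,(int((u-300)*k),int((v-160)*k)),3,cl,-1)
    cv2.imwrite(f'pics/p_{n}.png',im)
cv2.imwrite('pics/p.png',np.hstack([cv2.imread('pics/p_s1.png'),cv2.imread('pics/p_s2.png')]))
E
```

```text
(no output)
```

View pics/p.png

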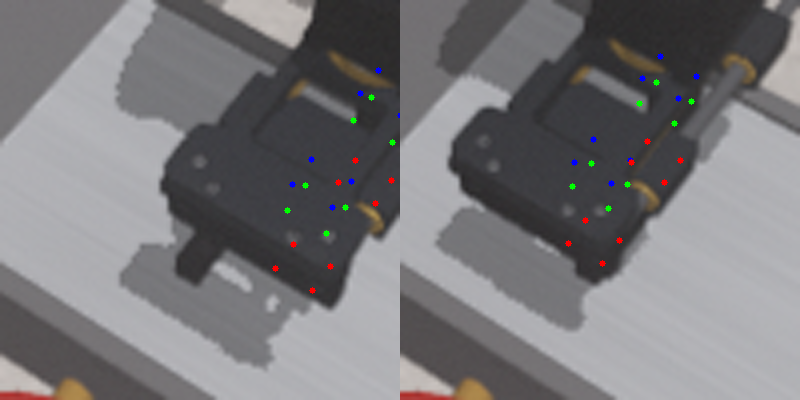

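View pics/t1.png

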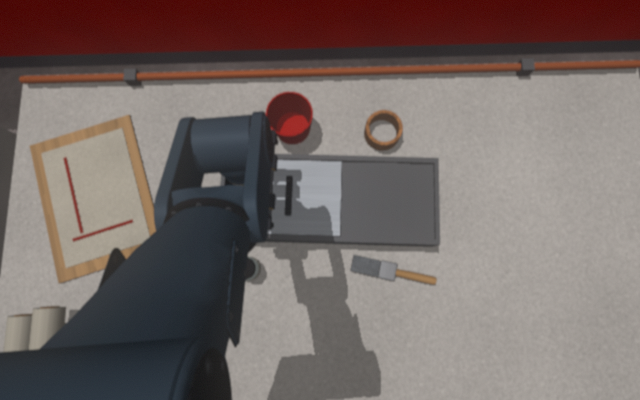

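The view leaves the fingertips hidden and the cover has apparently not moved yet. A short probe and force reading will tell.

>>> carry_out(series=[[-5,0,0.5,0,0,0,-0.1],[-10,0,0.5,0,0,0,-0.1],[-15,0,0.5,0,0,0,-0.1],[-20,0,0.5,0,0,0,-0.1]])

```text
time: 3.42
position: [0.595, 0.0714, 0.0762]
tool_rot: [0.725, 0.688, -0.002, -0.0]
ft_force: [-1.0, 0.4, -0.5]
grip_width: 0.0394
```

```bash
python3 - <<'E'
from h import *
c=snap('scene','s3')
delta(box(0,-106),.0765)
b=cv2.imread('pics/s3.png')
cv2.imwrite('pics/c6.png',cv2.resize(b[140:310,250:470],None,fx=3.4,fy=3.4,interpolation=cv2.INTER_CUBIC))
E
```

```text
shift [-1.719e+02  5.000e-01  1.000e-01] turn [-0.13  0.14 -0.08] t 3.475 box [-0.3 65.9] F [ 0.7 -1.5  0.2]
```

View pics/c6.png

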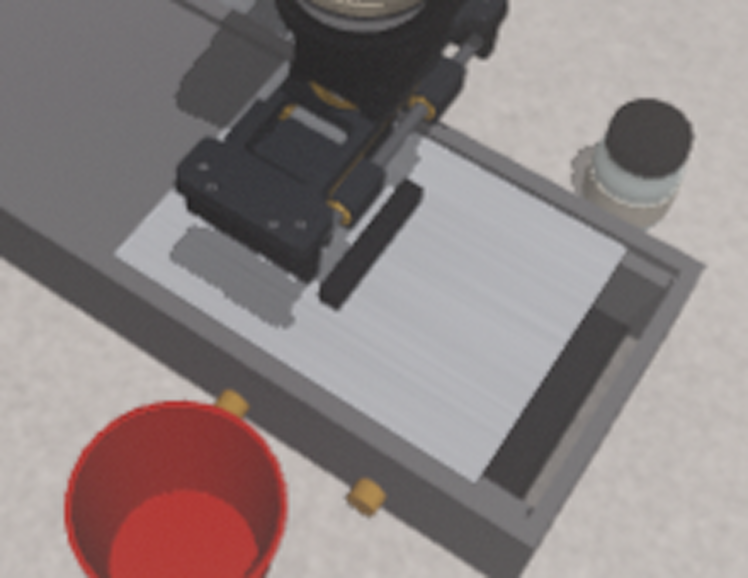

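```bash
python3 - <<'E'
from h import *
import pickle
s=pickle.load(open('scene0.pkl','rb'))
b=cv2.imread('pics/s3.png')[185:245,310:390]
k=8
im=cv2.resize(b,None,fx=k,fy=k,interpolation=cv2.INTER_CUBIC)
im=np.clip(im.astype(float)*1.6,0,255).astype(np.uint8)
cv2.imwrite('pics/c7.png',im)
E
```

```text
(no output)
```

View pics/c7.png

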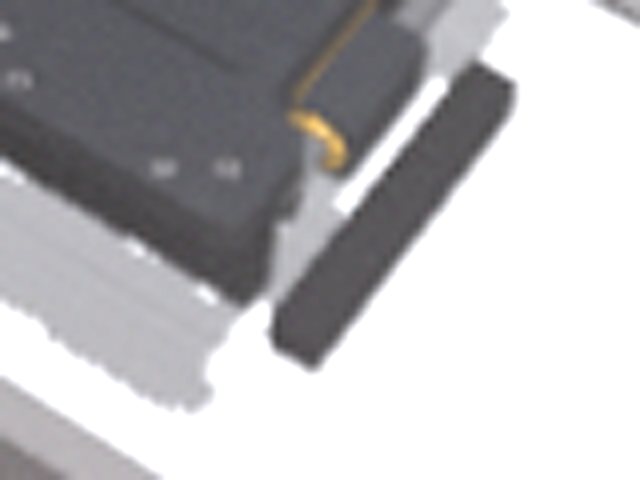

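```bash
python3 - <<'E'
from h import *
import pickle
s=pickle.load(open('scene0.pkl','rb'))
for lab,u,v in(('blk corner',340,223),('blk left',309.5,204.5),('bit',346,211)):
    for z in(.0765,.1,.147,.16):print(lab,z,tobox(ray(s,u,v,z)).round(1))
E
```

```text
blk corner 0.0765 [41.  74.8]
blk corner 0.1 [52.5 81.6]
blk corner 0.147 [75.6 95.2]
blk corner 0.16 [82.  98.9]
blk left 0.0765 [40.9  3.7]
blk left 0.1 [52.4 13.1]
blk left 0.147 [75.5 31.8]
blk left 0.16 [81.9 37. ]
bit 0.0765 [12.5 69.5]
bit 0.1 [25.  76.4]
bit 0.147 [50.2 90.4]
bit 0.16 [57.2 94.3]
```

>>> carry_out(series=[[0,0,2,0,0,0,-0.1],[0,0,4,0,0,0,-0.1],[0,0,5,0,0,0,-0.1],[0,0,5,0,0,0,-0.1]])

```text
time: 3.98
position: [0.5949, 0.071, 0.0711]
tool_rot: [0.725, 0.688, -0.002, -0.0]
ft_force: [-0.4, 0.3, 0.4]
grip_width: 0.0388
```

>>> carry_out(series=[[0,0,1,0,0,0,-0.1],[0,0,2,0,0,0,-0.1],[0,0,2.5,0,0,0,-0.1],[0,0,2.5,0,0,0,-0.1]])

```text
time: 4.47
position: [0.5949, 0.0709, 0.0685]
tool_rot: [0.725, 0.688, -0.002, -0.0]
ft_force: [-0.2, -0.5, -0.7]
grip_width: 0.0391
```

```bash
python3 - <<'E'
from h import *
o=robot.get_obs();print(o['position'],o['ft_force'],o['moment'])
E
```

```text
[0.59489878 0.07094782 0.06848318] [-0.18552102 -0.54330654 -0.68304432] [-0.10689258  0.0653562   0.04311959]
```

No contact at a reported height below the cover's top, so the real fingertips must be higher than reported. I'll continue down gently to find contact.

>>> carry_out(series=[[0,0,1,0,0,0,-0.1],[0,0,2,0,0,0,-0.1],[0,0,3,0,0,0,-0.1],[0,0,3,0,0,0,-0.1]])

```text
time: 4.97
position: [0.5948, 0.0709, 0.0654]
tool_rot: [0.725, 0.688, -0.002, -0.0]
ft_force: [-0.6, -0.4, 0.0]
grip_width: 0.0394
```

```bash
python3 - <<'E'
from h import *
s=snap('scene','s4')
o=robot.get_obs();print(o['position'],o['ft_force'],o['moment'])
b=s['pixels'][160:240,290:400,::-1]
im=cv2.resize(b,None,fx=7,fy=7,interpolation=cv2.INTER_CUBIC)
cv2.imwrite('pics/c8.png',np.clip(im.astype(float)*1.5,0,255).astype(np.uint8))
E
```

```text
[0.59484587 0.07094319 0.0654247 ] [1.05321471 0.96900298 0.1333261 ] [-0.12792012  0.01225053  0.03569763]
```

View pics/c8.png

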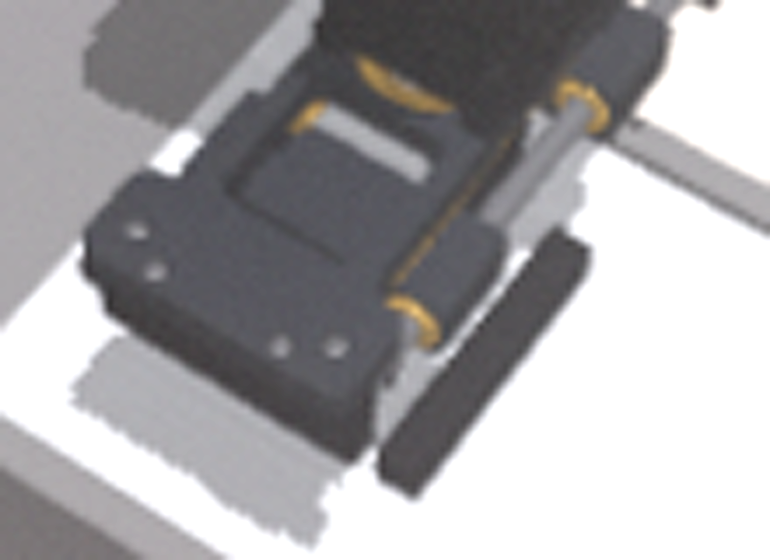

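>>> carry_out(series=[[0,0,1,0,0,0,-0.1],[0,0,2,0,0,0,-0.1],[0,0,3,0,0,0,-0.1],[0,0,3,0,0,0,-0.1]])

```text
time: 5.52
position: [0.5947, 0.0709, 0.0623]
tool_rot: [0.725, 0.688, -0.002, -0.0]
ft_force: [-0.2, -0.6, 0.2]
grip_width: 0.0393
```

Still nothing. Before going deeper I'll lift, retreat and turn the gripper 90° so the scene camera can see the fingers.

>>> carry_out(series=[[0,0,-30,0,0,0,-0.5],[0,0,-70,0,0,-8,-1],[20,0,-88,0,0,-18,-1],[40,0,-88,0,0,-28,-1],[60,0,-88,0,0,-38,-1],[74,0,-88,0,0,-48,-1],[74,0,-88,0,0,-58,-1],[74,0,-88,0,0,-68,-1]])

```text
time: 6.52
position: [0.5987, 0.1454, 0.1501]
tool_rot: [0.213, 0.977, -0.001, -0.001]
ft_force: [0.1, -0.3, -0.0]
grip_width: 0.0006
```

```bash
python3 - <<'E'
from h import *
delta(box(0,140),.15,YAW+np.pi/2)
E
```

```text
shift [-0.7 -0.3  0.1] turn [ -0.18  -0.16 -21.7 ] t 6.525 box [ -0.5 140.6] F [ 0.1 -0.3 -0. ]
```

>>> carry_out(series=[[0,0,0,0,0,-10,-1],[0,0,0,0,0,-20,-1],[0,0,0,0,0,-21.7,-1],[0,0,0,0,0,-21.7,-1]])

```text
time: 7.02
position: [0.5987, 0.1454, 0.1501]
tool_rot: [0.027, 1.0, -0.001, -0.002]
ft_force: [-0.4, 0.8, -0.3]
grip_width: 0.0004
```

```bash
python3 - <<'E'
from h import *
s=snap('scene','s5');c=snap('top','t5')
o=robot.get_obs();print(o['position'],tobox(o['position']))
b=s['pixels'][120:270,280:480,::-1]
im=cv2.resize(b,None,fx=3.9,fy=3.9,interpolation=cv2.INTER_CUBIC)
cv2.imwrite('pics/c9.png',np.clip(im.astype(float)*1.5,0,255).astype(np.uint8))
P=o['position']
for dz in(0,.02,.04,.07):
    q=rot(s).T@(np.array(P)+[0,0,dz]-s['position']);u,v=(s['cx']+s['fx']*q[0]/q[2]),(s['cy']+s['fy']*q[1]/q[2]);print(dz,(u-280)*3.9,(v-120)*3.9)
E
```

```text
[0.59871182 0.14541086 0.15008769] [ -0.52324069 140.57021215]
0 416.76935987180855 326.94361452438665
0.02 423.0705432113892 301.95286337250496
0.04 429.7021647163312 275.6515809256901
0.07 440.3283551623126 233.5076744851421
```

View pics/c9.png

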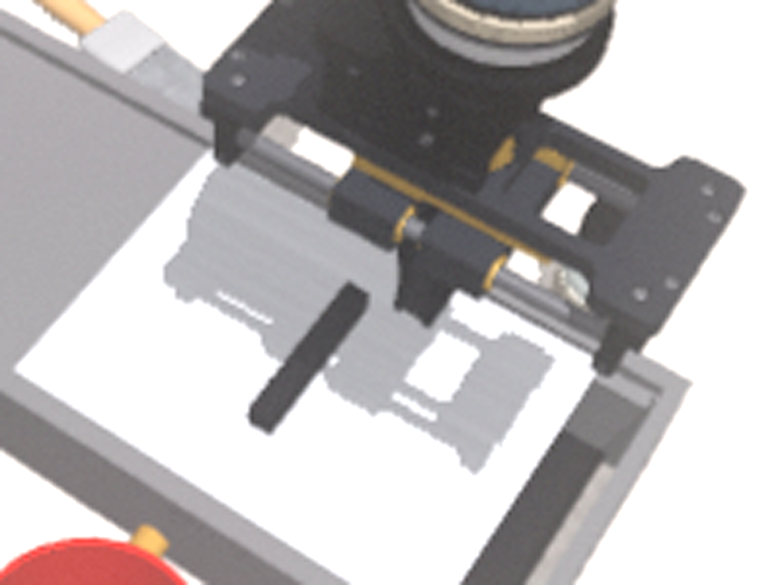

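```bash
python3 - <<'E'
from h import *
import pickle
s=robot.camera('scene') if 0 else pickle.load(open('scene0.pkl','rb'))
o=robot.get_obs();P=tobox(o['position'])
for dz in(0,5,10,15,20):
    r=[]
    for y in(-15,15):
        q=rot(s).T@(np.r_[box(P[0]+9.5,P[1]+y),o['position'][2]+dz/1000]-s['position']);r+=[round(((s['cx']+s['fx']*q[0]/q[2])-280)*3.9),round(((s['cy']+s['fy']*q[1]/q[2])-120)*3.9)]
    print(dz,r)
b=cv2.imread('pics/s5.png')[180:215,370:405]
cv2.imwrite('pics/c10.png',np.clip(cv2.resize(b,None,fx=16,fy=16,interpolation=cv2.INTER_CUBIC)*1.0*2,0,255).astype(np.uint8))
E
```

```text
0 [376, 325, 436, 359]
5 [378, 319, 437, 353]
10 [379, 313, 439, 347]
15 [380, 307, 441, 341]
20 [382, 300, 443, 334]
```

View pics/c10.png

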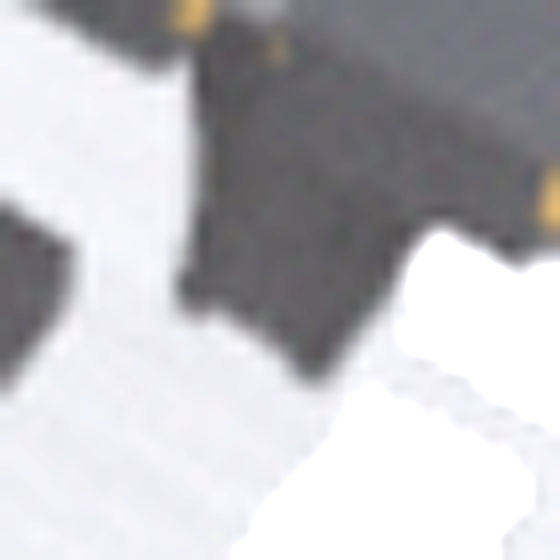

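The picture shows the closed fingertips at about (386,201), roughly 20 mm higher than the reported TCP (and about 16 mm wide together). This agrees with the missed contacts, so I'll use true tip ≈ reported z + 20 mm. Lowering to reported 0.058 behind the rib, then pushing.

>>> carry_out(series=[[0,-5,35,0,0,0,-1],[0,-10,70,0,0,0,-1],[0,-12,92,0,0,0,-1],[0,-12,92,0,0,0,-1],[0,-24,92,0,0,0,-1],[0,-32,92,0,0,0,-1],[0,-42,92,0,0,0,-1],[0,-52,92,0,0,0,-1]])

```text
time: 8.12
position: [0.5966, 0.0935, 0.0594]
tool_rot: [0.027, 1.0, -0.0, -0.0]
ft_force: [0.0, 4.8, 4.6]
grip_width: 0.0004
```

```bash
python3 - <<'E'
from h import *
s=snap('scene','s6')
delta(box(0,-107),.058,YAW+np.pi/2)
b=s['pixels'][120:270,260:460,::-1]
im=cv2.resize(b,None,fx=3.9,fy=3.9,interpolation=cv2.INTER_CUBIC)
cv2.imwrite('pics/c11.png',np.clip(im.astype(float)*1.5,0,255).astype(np.uint8))
E
```

```text
shift [  -0.5 -194.     1.7] turn [-0.14 -0.07 -0.13] t 8.175 box [-0. 87.] F [-0.3  3.3  3. ]
```

View pics/c11.png

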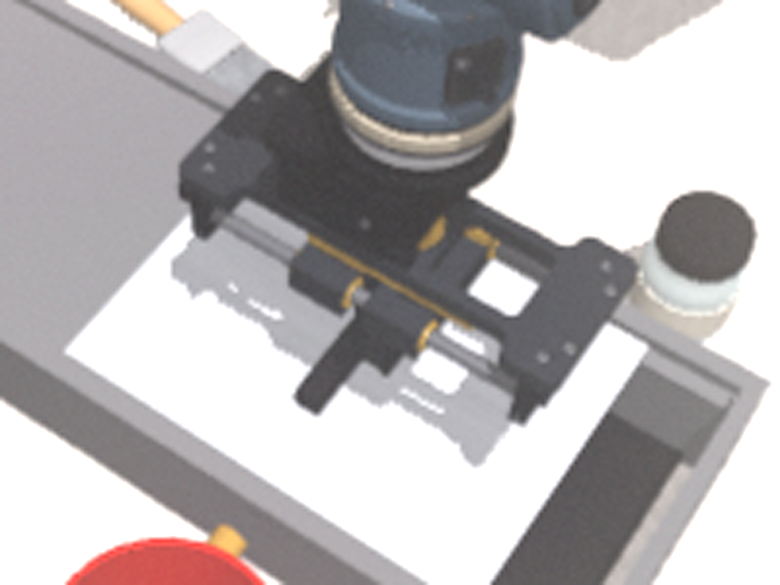

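Cover is moving. A vertical force suggests the tips graze the cover, so I'll raise 2.5 mm while pushing on.

>>> carry_out(series=[[0,-5,-2.5,0,0,0,-1],[0,-20,-2.5,0,0,0,-1],[0,-38,-2.5,0,0,0,-1],[0,-58,-2.5,0,0,0,-1],[0,-78,-2.5,0,0,0,-1],[0,-98,-2.5,0,0,0,-1],[0,-118,-2.5,0,0,0,-1],[0,-136,-2.5,0,0,0,-1]])

```text
time: 9.18
position: [0.5888, -0.0455, 0.0619]
tool_rot: [0.027, 1.0, -0.001, -0.001]
ft_force: [-0.2, 2.1, -0.8]
grip_width: 0.0004
```

```bash
python3 - <<'E'
from h import *
s=snap('scene','s7')
delta(box(0,-107),.06,YAW+np.pi/2);print(robot.get_obs()['position'])
E
```

```text
shift [ -0.3 -53.9   2.2] turn [-0.27 -0.06 -0.19] t 9.225 box [ -0.1 -53. ] F [-0.  -1.1 -0.3]
[ 0.58916184 -0.04796851  0.06192843]
```

View pics/s7.png

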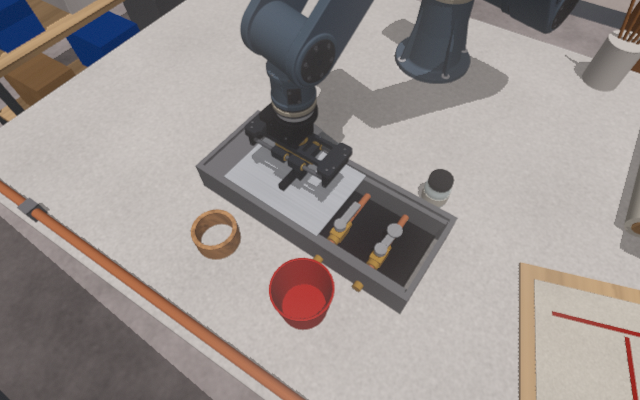

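The cover slides well. The disc marks the valve nearer the +y end (disc at ~(394,231)). Finishing the push slowly to the stop.

>>> carry_out(series=[[0,-12,0,0,0,0,-1],[0,-25,0,0,0,0,-1],[0,-36,0,0,0,0,-1],[0,-44,0,0,0,0,-1],[0,-50,0,0,0,0,-1],[0,-54,0,0,0,0,-1],[0,-56,0,0,0,0,-1]])

```text
time: 10.1
position: [0.585, -0.1016, 0.062]
tool_rot: [0.028, 1.0, -0.0, -0.002]
ft_force: [-0.4, 9.7, 1.9]
grip_width: 0.0008
```

```bash
python3 - <<'E'
from h import *
delta(box(0,-107),.06,YAW+np.pi/2)
E
```

```text
shift [-1.5 -0.2  2. ] turn [-0.02 -0.2  -0.28] t 10.1 box [  -1.5 -106.8] F [-0.4  9.7  1.9]
```

>>> carry_out(series=[[0,-2,0,0,0,0,-1],[0,-3,0,0,0,0,-1],[0,-3,0,0,0,0,-1]])

```text
time: 10.48
position: [0.5849, -0.1015, 0.0621]
tool_rot: [0.029, 1.0, 0.002, -0.002]
ft_force: [1.2, 10.1, 0.8]
grip_width: 0.0006
```

>>> carry_out(series=[[0,8,0,0,0,0,-1],[0,12,-15,0,0,0,-1],[0,12,-50,0,0,0,-1],[0,12,-50,0,0,0,-1]])

```text
time: 10.98
position: [0.5886, -0.0911, 0.116]
tool_rot: [0.028, 1.0, 0.0, 0.002]
ft_force: [-0.3, 0.3, -0.2]
grip_width: 0.0006
```

```bash
python3 - <<'E'
from h import *
import pickle
s=snap('scene','s8');c=snap('top','t8');pickle.dump(s,open('s8.pkl','wb'));pickle.dump(c,open('t8.pkl','wb'))
im=cv2.resize(s['pixels'][160:300,300:470,::-1],None,fx=4.2,fy=4.2,interpolation=cv2.INTER_CUBIC)
cv2.imwrite('pics/z8.png',np.clip(im.astype(float)*1.4,0,255).astype(np.uint8))
im=cv2.resize(c['pixels'][140:260,205:455,::-1],None,fx=3.2,fy=3.2,interpolation=cv2.INTER_CUBIC)
cv2.imwrite('pics/zt8.png',np.clip(im.astype(float)*1.4,0,255).astype(np.uint8))
E
```

```text
(no output)
```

View pics/z8.png

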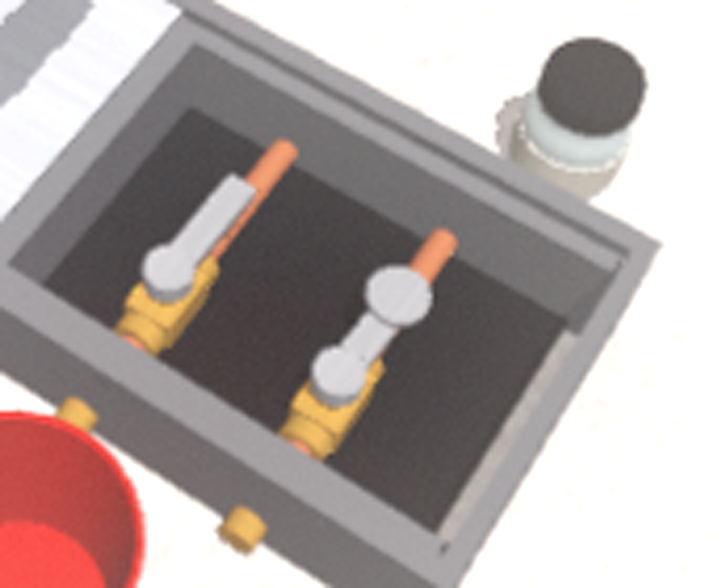

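View pics/zt8.png

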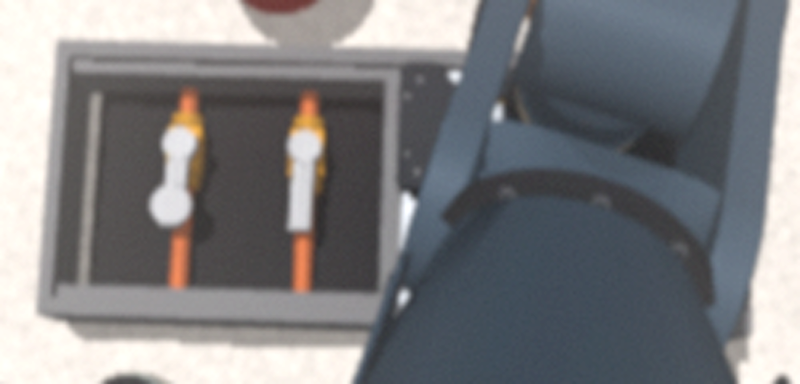

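View pics/s8.png

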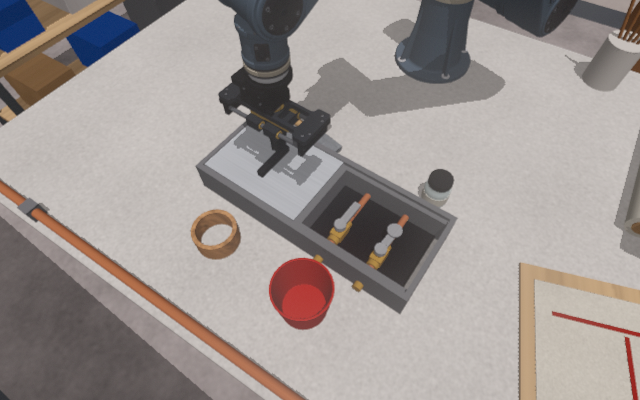

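```bash
python3 - <<'E'
from h import *
import pickle
s=pickle.load(open('s8.pkl','rb'));c=pickle.load(open('t8.pkl','rb'))
f=lambda u,v:((u+.5)/4.2-.5+300,(v+.5)/4.2-.5+160)
g=lambda u,v:((u+.5)/3.2-.5+205,(v+.5)/3.2-.5+140)
for n,a,b,z in(('disc',(399,295),(171,206),.056),('axis',(339,372),(179,143),.055),('plainaxis',(170,269),(305,145),.055),('cover+y edge',(95,107),None,.07)):
    print(n,tobox(ray(s,*f(*a),z)).round(1), tobox(ray(c,*g(*b),z)).round(1) if b else '')
# cover corner in s8: bright mask extents
g8=cv2.cvtColor(s['pixels'],cv2.COLOR_RGB2GRAY)
print(g8[205:235,297])
for u,v in((297,218.5),(343,161)):print(tobox(ray(s,u,v,.07)).round(1))
delta(box(-15,125),.13,YAW+np.pi/2)
E
```

```text
disc [-17.  162.7] [-18.7 161.9]
axis [ 31.8 160.2] [ 28.2 159. ]
plainaxis [31.5 69.6] [29.3 66.9]
cover+y edge [-14.4  -5.3] 
[178 178 179 180 180 180 180 181 179 175 158 116 117 118 119 118 118 118
 119 118 118 118 118 119 118 116 100  83  83  83]
[77.   0.3]
[-90.   -5.4]
shift [ 15.4 220.4 -16.1] turn [ 0.18 -0.1  -0.33] t 11.075 box [ -0.9 -95.4] F [-0.4  0.6 -0.5]
```

Scene and top views agree: marked axis at box (30,160), disc at (-17.5,162), so the angle ≈ 0.05 rad; cover's +y edge is at y≈-3 (expected -4). I move over the gap between the two handles and lower there.

>>> carry_out(series=[[2,35,-10,0,0,0,-1],[5,80,-10,0,0,0,-1],[8,125,-10,0,0,0,-1],[11,170,-10,0,0,0,-1],[13,205,0,0,0,0,-1],[13,219,20,0,0,0,-1],[13,219,40,0,0,0,-1],[13,219,40,0,0,0,-1]])

```text
time: 12.08
position: [0.5835, 0.1285, 0.071]
tool_rot: [0.029, 1.0, 0.001, -0.004]
ft_force: [-0.5, -0.5, 0.9]
grip_width: 0.0002
```

```bash
python3 - <<'E'
from h import *
delta(box(-14,124),.026,YAW+np.pi/2);print(robot.get_obs()['position'])
s=snap('scene','s9')
im=cv2.resize(s['pixels'][130:300,280:470,::-1],None,fx=4,fy=4,interpolation=cv2.INTER_CUBIC)
cv2.imwrite('pics/z9.png',np.clip(im.astype(float)*1.4,0,255).astype(np.uint8))
E
```

```text
shift [-1.2  1.  45. ] turn [ 0.12 -0.45 -0.35] t 12.075 box [-14.9 122.9] F [-0.5 -0.5  0.9]
[0.58346341 0.12846972 0.07100339]
```

View pics/z9.png

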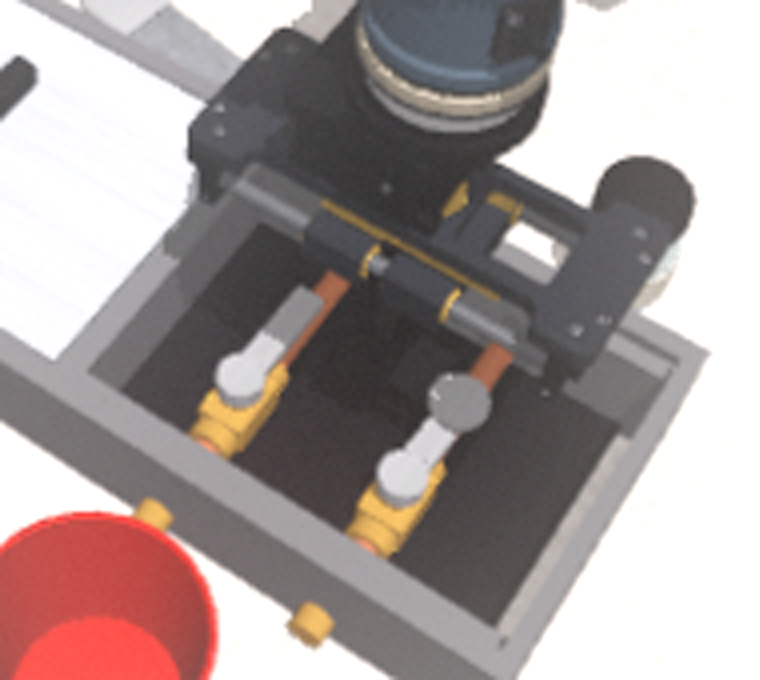

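>>> carry_out(series=[[-1,1,15,0,0,0,-1],[-1,1,30,0,0,0,-1],[-1,1,40,0,0,0,-1],[-1,1,45,0,0,0,-1],[-1,1,45,0,0,0,-1]])

```text
time: 12.75
position: [0.5852, 0.1294, 0.0268]
tool_rot: [0.029, 1.0, 0.001, -0.003]
ft_force: [-0.9, 0.1, 0.4]
grip_width: 0.0003
```

```bash
python3 - <<'E'
from h import *
for th in np.radians([3,15,27,39]):
    for d in(22,):
        F=np.array([30,160])+44*np.array([-np.cos(th),np.sin(th)])-d*np.array([np.sin(th),np.cos(th)]);print(round(np.degrees(th)),F.round(1));delta(box(*F),.026,YAW+np.pi/2)
s=snap('scene','s10')
im=cv2.resize(s['pixels'][150:300,290:470,::-1],None,fx=4,fy=4,interpolation=cv2.INTER_CUBIC)
cv2.imwrite('pics/z10.png',np.clip(im.astype(float)*1.6,0,255).astype(np.uint8))
E
```

```text
3 [-15.1 140.3]
shift [ 2.  16.4  0.9] turn [ 0.14 -0.34 -0.37] t 12.75 box [-13.2 123.9] F [-0.9  0.1  0.4]
15 [-18.2 150.1]
shift [ 5.2 26.2  0.9] turn [ 0.14 -0.34 -0.37] t 12.75 box [-13.2 123.9] F [-0.9  0.1  0.4]
27 [-19.2 160.4]
shift [ 6.2 36.4  0.9] turn [ 0.14 -0.34 -0.37] t 12.75 box [-13.2 123.9] F [-0.9  0.1  0.4]
39 [-18.  170.6]
shift [ 5.1 46.6  0.9] turn [ 0.14 -0.34 -0.37] t 12.75 box [-13.2 123.9] F [-0.9  0.1  0.4]
```

View pics/z10.png

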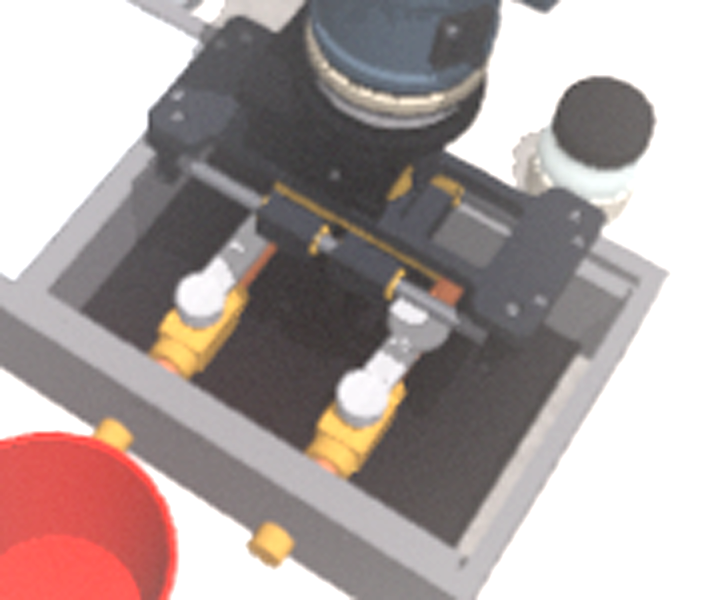

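>>> carry_out(series=[[1,8,1,0,0,0,-1],[2,13,1,0,0,0,-1],[3,19,1,0,0,0,-1],[5,26,1,0,0,0,-1],[6,31,1,0,0,0,-1],[6,36,1,0,0,0,-1],[6,42,1,0,0,0,-1],[5,47,1,0,0,0,-1]])

```text
time: 13.8
position: [0.5849, 0.176, 0.0266]
tool_rot: [0.029, 1.0, 0.001, -0.001]
ft_force: [3.4, -6.2, -0.6]
grip_width: 0.0005
```

```bash
python3 - <<'E'
from h import *
s=snap('scene','s11')
for th in np.radians([39,52,65,78,90]):
    for d in(22,):
        F=np.array([30,160])+44*np.array([-np.cos(th),np.sin(th)])-d*np.array([np.sin(th),np.cos(th)]);print(round(np.degrees(th)),F.round(1));delta(box(*F),.026,YAW+np.pi/2)
im=cv2.resize(s['pixels'][150:300,290:470,::-1],None,fx=4,fy=4,interpolation=cv2.INTER_CUBIC)
cv2.imwrite('pics/z11.png',np.clip(im.astype(float)*1.6,0,255).astype(np.uint8))
E
```

```text
39 [-18.  170.6]
shift [ 2.1 -0.4  0.6] turn [ 0.1  -0.13 -0.35] t 13.85 box [-15.9 171. ] F [ 3.5 -4.3 -0.4]
52 [-14.4 181.1]
shift [-1.4 10.1  0.6] turn [ 0.1  -0.13 -0.35] t 13.85 box [-15.9 171. ] F [ 3.5 -4.3 -0.4]
65 [ -8.5 190.6]
shift [-7.3 19.6  0.6] turn [ 0.1  -0.13 -0.35] t 13.85 box [-15.9 171. ] F [ 3.5 -4.3 -0.4]
78 [ -0.7 198.5]
shift [-15.1  27.6   0.6] turn [ 0.1  -0.13 -0.35] t 13.85 box [-15.9 171. ] F [ 3.5 -4.3 -0.4]
90 [  8. 204.]
shift [-23.7  33.1   0.6] turn [ 0.1  -0.13 -0.35] t 13.85 box [-15.9 171. ] F [ 3.5 -4.3 -0.4]
```

View pics/z11.png

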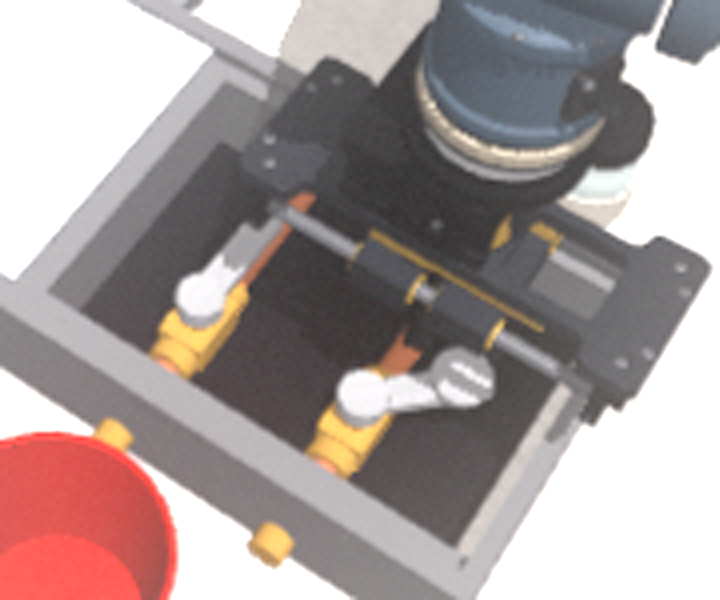

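The handle has turned about halfway (disc at ~(406,244)), with the plain one unmoved. Continuing round the arc.

>>> carry_out(series=[[0,5,0.5,0,0,0,-1],[-1.5,10,0.5,0,0,0,-1],[-4,15,0.5,0,0,0,-1],[-7.5,20,0.5,0,0,0,-1],[-11,24,0.5,0,0,0,-1],[-15,28,0.5,0,0,0,-1],[-19,31,0.5,0,0,0,-1],[-23,33,0.5,0,0,0,-1]])

```text
time: 14.85
position: [0.606, 0.2078, 0.0254]
tool_rot: [0.028, 1.0, -0.0, -0.006]
ft_force: [-10.7, -4.4, 3.2]
grip_width: 0.0003
```

```bash
python3 - <<'E'
from h import *
s=snap('scene','s12')
delta(box(12,204),.026,YAW+np.pi/2)
im=cv2.resize(s['pixels'][150:300,290:470,::-1],None,fx=4,fy=4,interpolation=cv2.INTER_CUBIC)
cv2.imwrite('pics/z12.png',np.clip(im.astype(float)*1.6,0,255).astype(np.uint8))
E
```

```text
shift [-8.6  0.7 -0.7] turn [-0.02 -0.67 -0.32] t 14.9 box [  3.4 203.4] F [-7.3 -3.3  2.9]
```

View pics/z12.png

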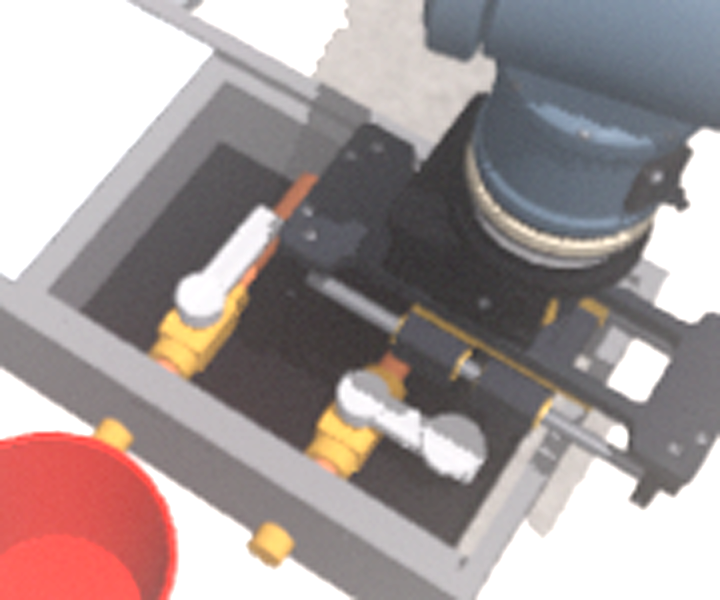

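```bash
python3 - <<'E'
from h import *
import pickle
s=pickle.load(open('s8.pkl','rb'))
f=lambda u,v:((u+.5)/4-.5+290,(v+.5)/4-.5+150)
d=tobox(ray(s,*f(455,446),.056));a=tobox(ray(s,*f(364,396),.055));print(d,a,np.degrees(np.arctan2(d[1]-a[1],-(d[0]-a[0]))))
E
```

```text
[ 30.45684944 208.04544962] [ 32.21771209 161.06728587] 87.85341141877096
```

>>> carry_out(series=[[-3,0,0,0,0,0,-1],[-6,0,0,0,0,0,-1],[-9,0,0,0,0,0,-1],[-9,0,0,0,0,0,-1]])

```text
time: 15.4
position: [0.6059, 0.208, 0.0249]
tool_rot: [0.028, 0.999, -0.001, -0.015]
ft_force: [-15.9, -0.1, 10.2]
grip_width: 0.0007
```

```bash
python3 - <<'E'
from h import *
delta(box(12,204),.026,YAW+np.pi/2)
E
```

```text
shift [-8.5  0.6 -1.4] turn [-0.11 -1.74 -0.3 ] t 15.4 box [  3.4 203.4] F [-15.9  -0.1  10.2]
```

Stalled at 16 N with no motion: at the stop. Backing off, lifting, and looking.

>>> carry_out(series=[[6,0,0,0,1.7,0,-1],[16,0,0,0,1.7,0,-1],[20,0,-20,0,1.7,0,-1],[20,0,-60,0,1.7,0,-1],[20,0,-110,0,1.7,0,-1],[20,0,-160,0,1.7,0,-1],[70,50,-170,0,1.7,0,-1],[110,100,-170,0,1.7,0,-1]])

```text
time: 16.4
position: [0.5142, 0.3068, 0.2011]
tool_rot: [0.03, 0.999, 0.001, -0.027]
ft_force: [0.6, 0.7, -0.6]
grip_width: 0.0005
```

>>> carry_out(series=[[0,50,0,0,0,0,-1],[0,100,0,0,0,0,-1],[0,130,0,0,0,0,-1],[0,130,0,0,0,0,-1]])

```text
time: 16.9
position: [0.5221, 0.4392, 0.2027]
tool_rot: [0.028, 0.999, 0.003, -0.025]
ft_force: [0.1, -0.3, 0.0]
grip_width: 0.0005
```

```bash
python3 - <<'E'
from h import *
import pickle
s=snap('scene','s13');c=snap('top','t13');pickle.dump((s,c),open('13.pkl','wb'))
im=cv2.resize(s['pixels'][100:310,190:470,::-1],None,fx=2.8,fy=2.8,interpolation=cv2.INTER_CUBIC)
cv2.imwrite('pics/z13.png',np.clip(im.astype(float)*1.3,0,255).astype(np.uint8))
im=cv2.resize(c['pixels'][140:260,205:455,::-1],None,fx=3.2,fy=3.2,interpolation=cv2.INTER_CUBIC)
cv2.imwrite('pics/zt13.png',np.clip(im.astype(float)*1.4,0,255).astype(np.uint8))
print(robot.get_obs()['position'],robot.get_obs()['ft_force'])
E
```

```text
[0.52198463 0.43629699 0.20215914] [-0.14050427  0.37637327 -0.60024166]
```

View pics/z13.png

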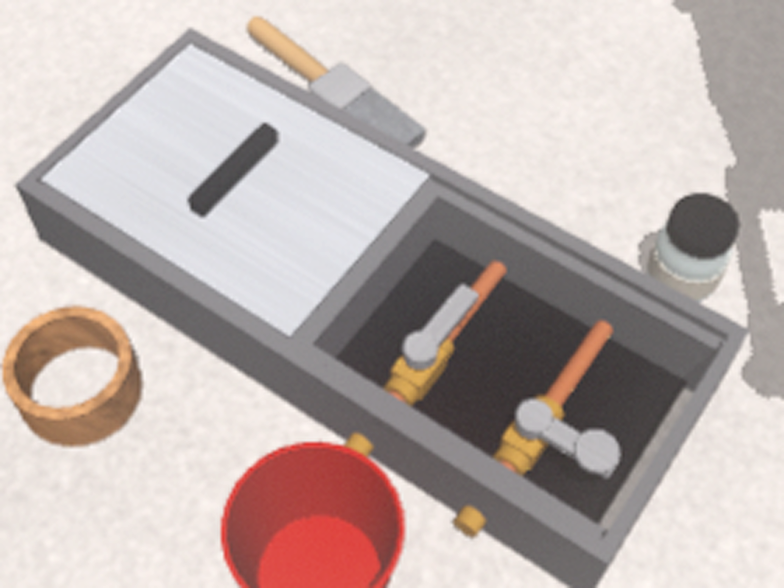

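View pics/zt13.png

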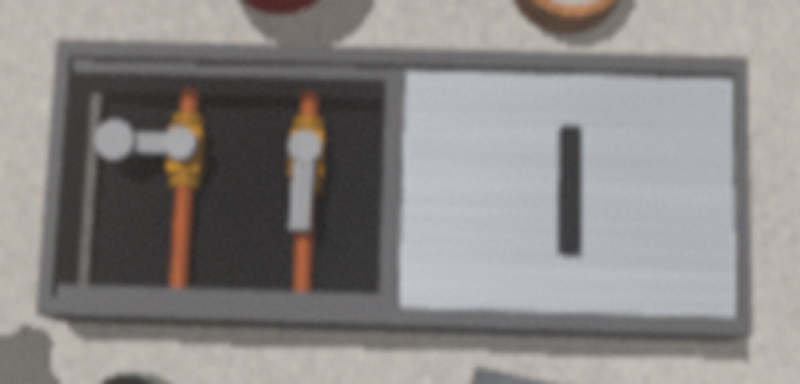

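View pics/t13.png

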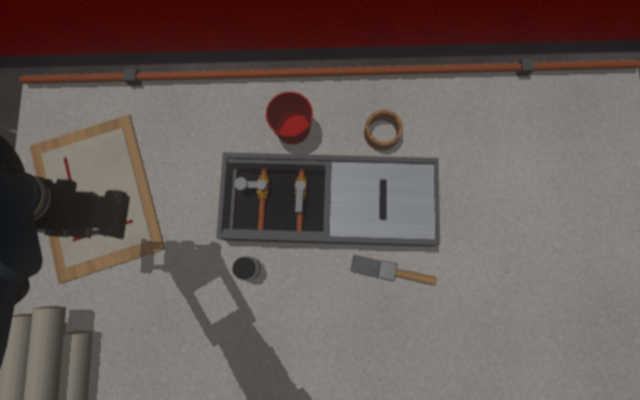

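```bash
python3 - <<'E'
from h import *
import pickle
s,c=pickle.load(open('13.pkl','rb'))
g=lambda u,v:((u+.5)/3.2-.5+205,(v+.5)/3.2-.5+140)
f=lambda u,v:((u+.5)/2.8-.5+190,(v+.5)/2.8-.5+100)
for n,cc,h,D,A in(('top',c,g,(114,139),(180,143)),('scene',s,f,(599,452),(534,416))):
    d=tobox(ray(cc,*h(*D),.056));a=tobox(ray(cc,*h(*A),.055));print(n,d,a,np.degrees(np.arctan2(d[1]-a[1],a[0]-d[0])))
print('rib',tobox(ray(c,*g(570,190),.084)), 'cover -y edge',tobox(ray(c,*g(735,195),.07)))
p=cv2.imread('pics/top0.png').astype(int);q=cv2.imread('pics/t13.png').astype(int)
d=np.abs(p-q).max(2)
for n,(y0,y1,x0,x1) in dict(tub=(88,150,260,320),tape=(105,152,360,408),jar=(255,283,230,262),brush=(250,290,345,440)).items():print(n,d[y0:y1,x0:x1].max(),(d[y0:y1,x0:x1]>25).sum())
E
```

```text
top [ 29.62574546 206.49862563] [ 28.21551509 158.23710497] 91.67374052974874
scene [ 30.18122564 208.37416433] [ 31.80214512 160.31810698] 88.06815927297731
rib [  -3.96550407 -121.98266661] cover -y edge [  -1.60044448 -240.39726371]
tub 12 0
tape 12 0
jar 44 24
brush 13 0
```

```bash
python3 - <<'E'
from h import *
p=cv2.imread('pics/scene0.png').astype(int);q=cv2.imread('pics/s13.png').astype(int)
d=np.abs(p-q).max(2)[168:208,420:456];print('jar scene diff',d.max(),(d>25).sum())
print(robot.hand_in())
E
```

```text
jar scene diff 71 118
the job is handed in; nothing more can be done
None
```

```bash
python3 - <<'E'
from h import *
for a in('scene0','s8','s13'):
    i=cv2.cvtColor(cv2.imread(f'pics/{a}.png'),cv2.COLOR_BGR2GRAY)[168:195,424:458]
    m=(i<65).astype(np.uint8);n,l,st,ce=cv2.connectedComponentsWithStats(m);k=1+st[1:,4].argmax();print(a,st[k],ce[k])
z=[cv2.resize(cv2.imread(f'pics/{a}.png')[160:215,410:465],None,fx=6,fy=6) for a in('scene0','s13')]
cv2.imwrite('pics/jar.png',np.hstack(z))
E
```

```text
scene0 [  5   6  22  18 197] [14.34010152 15.47208122]Traceback (most recent call last):
  File "<stdin>", line 4, in <module>
ValueError: attempt to get argmax of an empty sequence
```

```bash
python3 - <<'E'
from h import *
z=[cv2.resize(cv2.imread(f'pics/{a}.png')[150:220,400:470],None,fx=3.7,fy=3.7) for a in('scene0','s8','s13')]
cv2.imwrite('pics/jar.png',np.hstack(z))
print([cv2.imread(f'pics/{a}.png')[182,432:446,1] for a in('scene0','s8','s13')])
E
```

```text
[array([64, 63, 63, 64, 64, 63, 64, 62, 64, 64, 65, 63, 63, 64],
      dtype=uint8), array([67, 70, 70, 70, 68, 71, 70, 70, 72, 70, 70, 71, 71, 71],
      dtype=uint8), array([61, 60, 61, 61, 58, 60, 58, 59, 60, 60, 59, 61, 60, 60],
      dtype=uint8)]
```

View pics/jar.png

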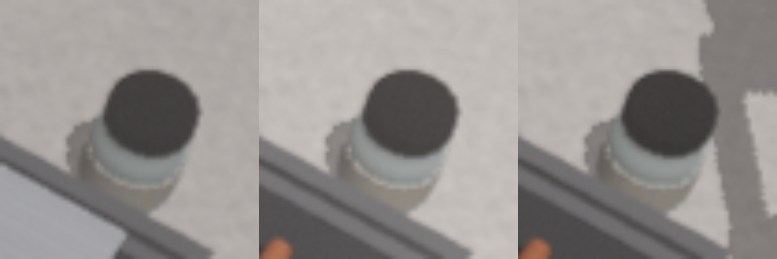

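The cover is fully aside, the marked handle is shut against its stop, and the job is handed in at about 17 s on the robot's clock. No verdict is reported.

**What I did:** I pushed the cover by its rib with closed fingers along the guides to the far stop. I then pushed the disc-marked handle (the one nearer the +y end) clockwise until it stalled, backed off and moved the arm clear.

**Last checks:**
- **Cover:** the rib is at y = -122 mm and the cover's edge at -240 mm, both as specified. It stopped moving at about 10 N.
- **Marked handle:** it measured 91.7° in the top view and 88.1° in the scene view, so about 90° on average. It stalled at 16 N with no further motion.
- **Plain handle:** it looks unmoved in the final pictures.
- **Tub, tape and brush:** these match the first top picture.
- **Jar:** the picture comparison for the jar differed in both views, and I handed in before explaining it. Looking closer afterwards, the jar is in the same place and the difference is the arm's shadow.

**What disagreed:**
- **Fingertip height:** the real fingertips sat higher than the reported TCP, by 10 to 20 mm depending on the check. My first push passed over the rib without touching it, and a downward probe also met nothing. I saw this in the pictures and lowered the pushes to match.
- **Vertical force:** early in the cover push, about 5 N suggested the tips were grazing the cover, so I raised them 2.5 mm. The final press on the handle also showed about 10 N vertically.

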